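# Stop the lime conveyor and hold its guard open

## Task

Limes have jammed under the hinged clear guard at the end of the belt conveyor. On the push-button station press the stop button (the big mushroom head) fully down and let it come back up, then do the same with the guard-release button (the square one), and do not press the small round start button; then take the guard by its bow handle, raise it without letting it drop back, and finish still holding it by the handle, steady at 60 degrees open, within about 6 degrees, so that a fitter can reach in: it has no stay and falls shut if let go. Leave everything else on the table where it is.

Things in the scene. Friction and masses are not known exactly. Their poses are not given: they have to be found in the camera images.
- conveyor: Low belt conveyor fixed to the table, 240 wide, aluminium rails, white belt 90 high, running off over the table's far edge; its discharge slide (to x = -170) faces the robot. Origin on the table under the guard's middle; x along the belt away from the robot, y left. A lock switch reaches y = -146 beside the guard; motor on the +y side, x 175 to 340, out to y = 182, 127 high.
- guard (a joint): Opening angle of the guard in rad: 0 shut and level, 1.047 is 60 degrees, end stop 1.9. It turns about a level hinge along the conveyor's y at the guard's far edge, so its near edge (towards the robot) rises. Hardly any friction: let go below about 90 degrees it falls shut. It weighs 0.35 to 0.7 kg.
- guard_hinge (a point): Middle of the guard's hinge axis, at the conveyor's x = 90, y = 0, z = 152. The guard is a clear hood with aluminium edges, 185 long from this axis towards the robot, 232 wide; top plate 7 thick, level just above the axis when shut; side cheeks 50 deep below it.
- bow (a point): The guard's black bow handle; origin at the middle of its round grip bar (guard_c0), 12 thick, 110 long along its y (parallel to the hinge), centre 40 above the guard's top plate, a leg at each end. Guard shut: its x, y, z are the conveyor's, and it lies 150 towards the robot from the hinge axis and 46 above it (198 above the table). It turns with the guard.
- station: Grey push-button station, 200 x 78 x 60 high, fixed flat on the table on one side of the conveyor or on the other. Origin on the table under its middle; x along its long side, away from the robot, z up. Three upright spring buttons in a row along x, 58 apart, from the near end: start, stop, guard release; all black.
- stop_top (a point): Top centre of the stop button: mushroom head 40 across, in the middle of the station, top 24 above the station's face.
- release_top (a point): Top centre of the guard-release button: square cap 28 x 28, at the far end of the station (x = 58), top 15 above the face.
- start_top (a point): Top centre of the start button: round, 22 across, at the near end of the station (x = -58), top 10 above the face.
- stop (a joint): Travel of the stop button in m: 0 up, 0.006 fully down. All three buttons push down, need about 1.3 N to start and 5.2 N to be fully down, and spring back.
- release (a joint): Travel of the guard-release button in m: 0 up, 0.006 fully down.
- start (a joint): Travel of the start button in m: 0 up, 0.006 fully down.
- punnet: Clear open punnet of limes, 178 x 116 x 66 high, limes up to 60, loose, on the other side of the conveyor from the station. Origin at its underside. Leave alone.
- lime_a: A loose lime, 47 across, 52 high, standing on the table left of the robot's front. Origin at its underside. Leave alone.
- lime_b: A loose lime, 44 across, 49 high, standing on the table right of the robot's front. Leave alone.
- lime_c: A loose lime, 45 across, 49 high, on the belt beyond the guard. Leave alone.
- lime_d: A loose lime, 47 across, 52 high, on the belt beyond the guard. Leave alone.
- gauge: Flat aluminium fruit-sizing plate with three holes, 190 x 85 x 4, loose on the table to the right. Leave alone.
- tape: Desk tape dispenser with a roll of brown tape, 150 x 60 x 105 high, loose on the table to the left. Leave alone.

How it is judged:
By the outcome, as a careful person would: the job done as asked, in the order asked, and still so for the second after the job is handed in, while the arm keeps its last pose, push and grip.
It also fails if it takes over 58 s, if anything falls off the work surface, if the arm or the gripper's body presses on something with over 40 N, if the wrist force passes 120 N, or if a joint passes its speed limit or range.

## Robot

A 6-joint arm with a two-finger parallel gripper is mounted at the origin on the work surface. World frame = base frame: x ahead of the robot, y to its left, z up, the work surface at z = 0. Lengths are in m, angles in rad, forces in N, time in s.
With the tool pointing down it reaches from about 0.225 to 0.875 m from the base axis. Payload 3.4 kg.
Tool frame: the origin (TCP) lies at the very end of the fingers, on their centre line; the grasp point (between the pads) lies 19 mm behind it; z points along the fingers, y is the line along which they close (so a half turn about z gives the same grasp; the last joint's range is limited). The gripper opens to 85 mm and grips with 20 to 120 N. Pads are 22 mm wide; open, the fingers measure 114 mm over their backs; the gripper's body (76 mm by 85 mm) begins 54 mm behind the grasp point. The pads swing forward as they close: fully open they stand 13 mm farther back than shut.
Start: joints at [-1.44, 0.276, 1.505, -0, 1.361, -0.121], TCP at [0.143, -0.557, 0.231] pointing down, gripper open.
Joint ranges: [-2.89, 2.89], [-0.75, 2.08], [0.22, 2.7], [-1.18, 4.32], [0.11, 2.71], [-2.7, 2.7]. Speed limits (rad/s): [2.57, 2.57, 3.14, 3.14, 3.14, 3.14].

## Interface

Orientations are given as a unit quaternion [w, x, y, z].
In Python, from rig import get_state, optics, sign_off gives the robot as it stands.
- The arm moves only by the tool send_rows, never from a script. Its argument "increments" is a list of rows, each an object with "gripper": the gripper's target within -1 to 1 (shut at 1, half-way at 0, fully open at -1); "linear": the shift along the world's x, y, z in m, a list of three; "delta_rot": the turn, a rotation vector about the world's x, y, z in rad, a list of three. In form: [{"gripper": gripper, "linear": [dx, dy, dz], "delta_rot": [rx, ry, rz]}, ...]. A call has 1 to 8 rows; each row is the pose to reach, as a shift and turn from the pose commanded when the call began; what a row does not reach only later rows make up. A row lasts 1/10 s, in which the tool goes at most 50 mm and 8.59 degrees, less where a joint would pass 70% of its speed; a pose out of reach is approached as far as the arm can. A call with a gripper value outside its range is refused whole. The fingers move at their own pace and stop on an object; "newtons" is the grip in N (left out, the last holds). Time passes only in rows, so rows that repeat a pose let the fingers close. It gives the time, the measured TCP pose, the force, the opening and the grip force at its end, in the units of the state.
- get_state(): the state, without advancing time (a new reading comes with each control period).
- optics.get_image(name): name is "side" or "top"; returns a dict with "pixels" (480x640x3 uint8, blue, green, red), "K" (3x3 intrinsics, pixels), "k1" (the pictures are not rectified: a ray, as slopes to the right and down, at radius r is drawn at 1 + k1 r^2 times it, then the intrinsics apply), "rvec" (rotation vector, rad) and "tvec" (3), from world to camera coordinates, as OpenCV has them. Camera axes: x right, y down, z forward; pixel columns grow to the right and rows downward; lengths in m; the calibration is good to about 2 mm. A picture is of the moment at which its call begins. There is no depth.
- sign_off(): hands the job in; it is judged then, once.
The state is a dict: "clock": time; "qpos": joint angles; "qd": joint speeds; "effort": joint torques, N m; "position": TCP position; "ee_rot": TCP orientation; "contact_force": force on the tool from outside, world axes, zero at the start; "moment": the same for the moment, N m; "width": finger opening in m; "gripper_force": force on a finger pad.
Only numpy, scipy, OpenCV 4.12 (cv2) and the standard library are available. Lean on these libraries where they do the work, as an engineer would, in place of code of your own. Each camera call takes 0.05 s, during which the arm holds its last target. There are 200 camera calls.

## Working session

There is one attempt and no reset: what is moved stays moved. The work goes in short steps, Python scripts to look and compute and a tool call to move; the robot and the scene stay as the last step left them, time stands still between calls to the robot, and variables do not carry over. Pictures are saved under pics/ and viewed, at most 10 in all, crops included, and the job is handed in when it is done.

Besides the shell and the picture viewer there is one more tool, called after ">>>" by a JSON object that holds its "op" and its "data", one argument or row to a line. send_rows: Moves the arm, as the interface text tells. Its arguments: {"type":"object","properties":{"increments":{"type":"array"},"newtons":{"type":"number"}},"required":["increments"]}

```bash
mkdir -p pics; cat > h.py <<'E'
import cv2, numpy as np
from rig import get_state, optics, sign_off
def grab(n,f=None):
    d=optics.get_image(n)
    if f: cv2.imwrite('pics/'+f,d['pixels'])
    return d
def ray(d,u,v):
    K=np.array(d['K']);k=d['k1'];k=float(np.ravel(k)[0])
    p=cv2.undistortPoints(np.array([[[u,v]]],float),K,np.array([k,0,0,0.]))[0,0]
    R=cv2.Rodrigues(np.array(d['rvec'],float))[0];t=np.array(d['tvec'],float).ravel()
    return -R.T@t, R.T@np.array([p[0],p[1],1])
def onz(d,u,v,z):
    c,r=ray(d,u,v); return c+r*(z-c[2])/r[2]
def proj(d,P):
    return cv2.projectPoints(np.array(P,float).reshape(-1,1,3),np.array(d['rvec'],float),np.array(d['tvec'],float),np.array(d['K'],float),np.array([float(np.ravel(d['k1'])[0]),0,0,0]))[0][:,0]
E
python3 - <<'E'
from h import *
for n in('side','top'):
    d=grab(n,n+'0.png'); print(n,d['k1'],ray(d,320,240))
print(get_state())
E
```

```text
side -0.04484934999473697 (array([ 0.34425749, -0.51981474,  0.81963067]), array([ 0.27766395,  0.57849538, -0.76761283]))
top -0.014747463136640467 (array([0.44041256, 0.01565051, 1.0651499 ]), array([ 0.12298044, -0.04927283, -0.99132836]))
{'clock': 0.1, 'qpos': array([-1.43997720e+00,  2.76529923e-01,  1.50603326e+00,  1.29324037e-05,
        1.36070439e+00, -1.20999197e-01]), 'qd': array([-0.00013412, -0.0006383 , -0.00235665, -0.00073031,  0.00027989,
       -0.00041333]), 'effort': array([ 8.55507133e-04, -4.17699552e+01, -2.46403939e+01, -2.24517312e-04,
        5.80238469e-03,  1.04669756e-06]), 'position': array([ 0.14320606, -0.5563807 ,  0.23051661]), 'ee_rot': array([-8.37481984e-04,  9.92083730e-01,  1.25575361e-01,  2.21092712e-06]), 'contact_force': array([-0.23394848, -0.07943739,  0.1404869 ]), 'moment': array([ 0.00518367, -0.02091738,  0.00701645]), 'gripper_force': 0.0, 'width': 0.08579044312110766}
```

View pics/top0.png

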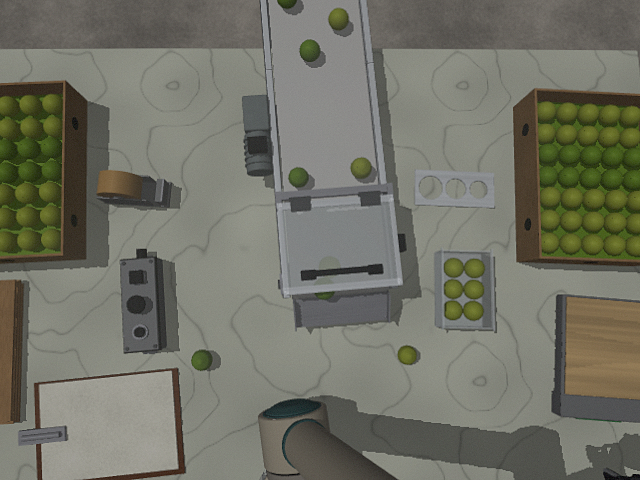

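View pics/side0.png

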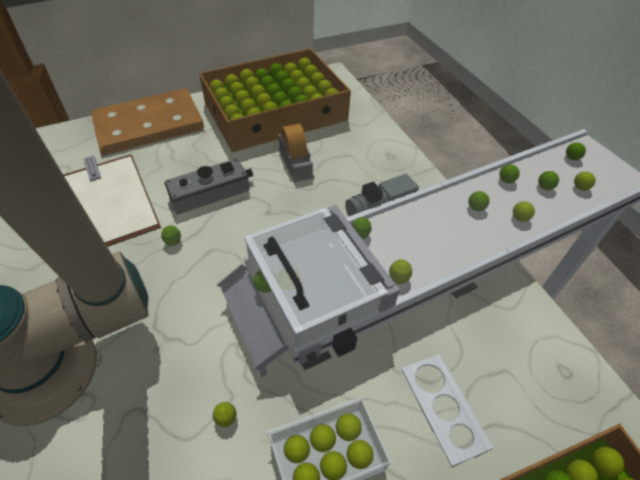

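The top view shows the station on the left, with release at about (137,277), stop (136,304) and start (140,332). The bow bar runs from (303,275) to (382,269). The side view agrees. Next I turn these into positions.

```bash
python3 - <<'E'
from h import *
d=grab('top');g=cv2.cvtColor(d['pixels'],cv2.COLOR_BGR2GRAY)
def blobs(x0,y0,x1,y1,th,mn):
    n,l,s,c=cv2.connectedComponentsWithStats((g[y0:y1,x0:x1]<th).astype(np.uint8))
    for i in range(1,n):
        if s[i,4]>=mn: print(th,s[i],c[i]+[x0,y0])
for th in(45,60):
    blobs(122,262,158,348,th,40); blobs(290,255,395,290,th,60)
m=(g[255:290,290:395]<50).astype(np.uint8);n,l,s,c=cv2.connectedComponentsWithStats(m)
i=1+np.argmax(s[1:,4]);ys,xs=np.where(l==i);print(cv2.minAreaRect(np.c_[xs+290,ys+255].astype(np.float32)))
for nm,u,v,z in(('rel',137.5,277,.075),('stop',136.5,304,.084),('start',140,332,.070),('barL',303,274.5,.198),('barR',382,269,.198),('hingeL',279,196,.152),('hingeR',390,187,.152),('slideL',295,327,.05),('slideR',390,320,.05)):
    print(nm,onz(d,u,v,z).round(4))
a=grab('side')
cv2.imwrite('pics/c.png',np.hstack([cv2.resize(d['pixels'][245:365,110:180],None,fx=5,fy=5,interpolation=2),cv2.resize(a['pixels'][150:210,160:260],None,fx=4.4,fy=10)[:600]]))
cv2.imwrite('pics/c1.png',cv2.resize(d['pixels'][180:335,265:410],None,fx=3.8,fy=3.8,interpolation=2))
E
```

```text
45 [33  0  3 44 63] [156.3968254  281.55555556]
45 [ 8  8 14 14 84] [136.47619048 276.9047619 ]
45 [  5  34  19  17 161] [136.2484472 303.9689441]
45 [13 66 10  9 47] [139.10638298 332.19148936]
45 [ 20   9  73  12 325] [352.52923077 270.04307692]
60 [ 33   0   3  56 113] [156.33628319 283.53982301]
60 [  7   8  17  15 198] [136.20707071 276.87373737]
60 [  5  33  19  19 281] [136.04626335 304.20640569]
60 [12 65 11 10 87] [139.18390805 331.82758621]
60 [ 11   9  82  16 557] [341.33213645 271.21723519]
((341.4317932128906, 271.6700134277344), (9.133584022521973, 81.46502685546875), 85.30131530761719)
rel [0.489  0.3535 0.075 ]
stop [0.4326 0.3508 0.084 ]
start [0.3743 0.3466 0.07  ]
barL [0.4835 0.0055 0.198 ]
barR [ 0.4917 -0.1432  0.198 ]
hingeL [0.6436 0.051  0.152 ]
hingeR [ 0.6603 -0.1737  0.152 ]
slideL [0.3781 0.0224 0.05  ]
slideR [ 0.3894 -0.184   0.05  ]
```

View pics/c.png

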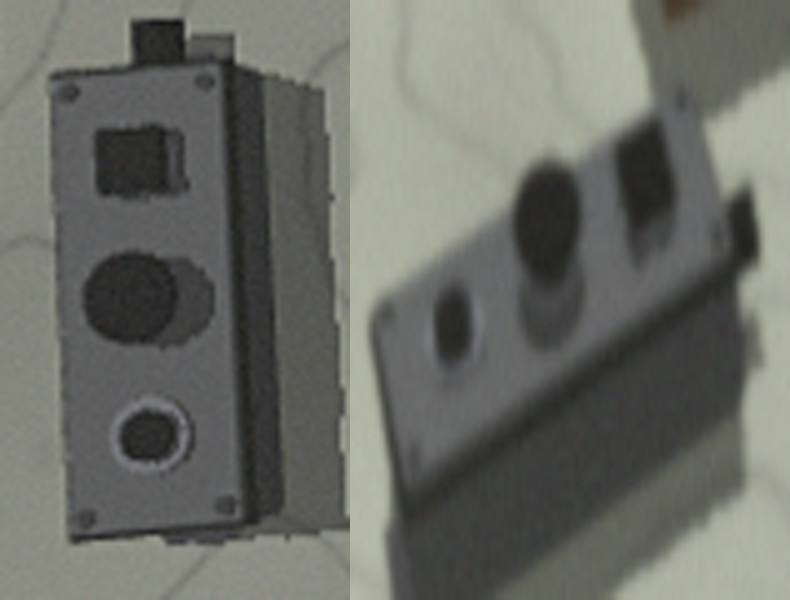

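View pics/c1.png

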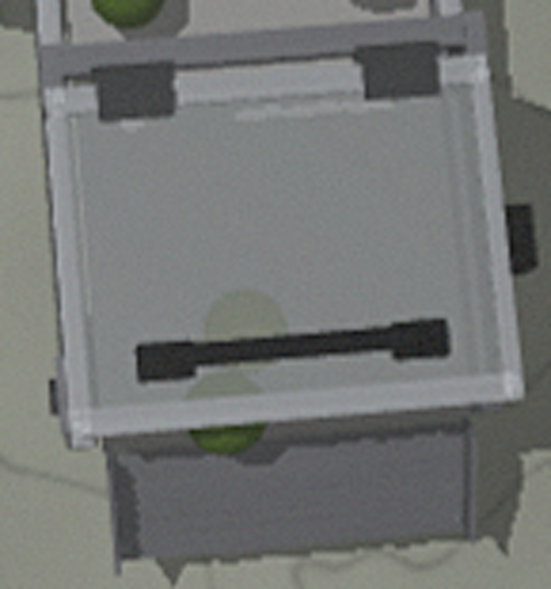

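Bow middle is at about (0.488,-0.069,0.198) with yaw about 3.3°, and stop is at (0.433,0.351). I close the gripper, swing over and turn the tool 79°.

>>> {"op": "send_rows", "data": {
  "increments": [
    {"gripper": 1, "linear": [0.11, 0.357, 0.07], "delta_rot": [0, 0, 1.0]},
    {"gripper": 1, "linear": [0.11, 0.357, 0.07], "delta_rot": [0, 0, 1.0]},
    {"gripper": 1, "linear": [0.11, 0.357, 0.07], "delta_rot": [0, 0, 1.0]},
    {"gripper": 1, "linear": [0.11, 0.357, 0.07], "delta_rot": [0, 0, 1.0]},
    {"gripper": 1, "linear": [0.11, 0.357, 0.07], "delta_rot": [0, 0, 1.0]},
    {"gripper": 1, "linear": [0.11, 0.357, 0.07], "delta_rot": [0, 0, 1.0]},
    {"gripper": 1, "linear": [0.11, 0.357, 0.07], "delta_rot": [0, 0, 1.0]},
    {"gripper": 1, "linear": [0.11, 0.357, 0.07], "delta_rot": [0, 0, 1.0]}
  ]
}}

```text
clock: 1.0
position: [0.2533, -0.1967, 0.302]
ee_rot: [0.0, 0.81, 0.587, 0.001]
contact_force: [1.1, -0.7, 0.5]
width: -0.0003
gripper_force: 0.0
```

>>> {"op": "send_rows", "data": {
  "increments": [
    {"gripper": 1, "linear": [0.09, 0.33, 0.0], "delta_rot": [0, 0, 0.37]},
    {"gripper": 1, "linear": [0.09, 0.33, 0.0], "delta_rot": [0, 0, 0.37]},
    {"gripper": 1, "linear": [0.09, 0.33, 0.0], "delta_rot": [0, 0, 0.37]},
    {"gripper": 1, "linear": [0.09, 0.33, 0.0], "delta_rot": [0, 0, 0.37]},
    {"gripper": 1, "linear": [0.09, 0.33, 0.0], "delta_rot": [0, 0, 0.37]},
    {"gripper": 1, "linear": [0.09, 0.33, 0.0], "delta_rot": [0, 0, 0.37]},
    {"gripper": 1, "linear": [0.09, 0.33, 0.0], "delta_rot": [0, 0, 0.37]},
    {"gripper": 1, "linear": [0.09, 0.33, 0.0], "delta_rot": [0, 0, 0.37]}
  ]
}}

```text
clock: 1.8
position: [0.3437, 0.1349, 0.3011]
ee_rot: [-0.001, 0.686, 0.728, 0.001]
contact_force: [0.5, -0.3, -0.1]
width: 0.0001
gripper_force: 0.0
```

>>> {"op": "send_rows", "data": {
  "increments": [
    {"gripper": 1, "linear": [0.09, 0.218, -0.1], "delta_rot": [0, 0, 0]},
    {"gripper": 1, "linear": [0.09, 0.218, -0.1], "delta_rot": [0, 0, 0]},
    {"gripper": 1, "linear": [0.09, 0.218, -0.1], "delta_rot": [0, 0, 0]},
    {"gripper": 1, "linear": [0.09, 0.218, -0.1], "delta_rot": [0, 0, 0]},
    {"gripper": 1, "linear": [0.09, 0.218, -0.1], "delta_rot": [0, 0, 0]},
    {"gripper": 1, "linear": [0.09, 0.218, -0.17], "delta_rot": [0, 0, 0]},
    {"gripper": 1, "linear": [0.09, 0.218, -0.17], "delta_rot": [0, 0, 0]},
    {"gripper": 1, "linear": [0.09, 0.218, -0.17], "delta_rot": [0, 0, 0]}
  ]
}}

```text
clock: 2.6
position: [0.431, 0.346, 0.1273]
ee_rot: [-0.001, 0.689, 0.725, -0.005]
contact_force: [0.4, -0.5, -0.4]
width: -0.0001
gripper_force: 0.0
```

```bash
python3 - <<'E'
from h import *
s=get_state();print(s['position'].round(4),s['ee_rot'].round(4),s['contact_force'].round(2))
d=grab('top');a=grab('side')
print(proj(d,s['position']),proj(a,s['position']))
cv2.imwrite('pics/p1.png',np.hstack([cv2.resize(d['pixels'][230:360,90:200],(396,468)),cv2.resize(a['pixels'][120:220,150:260],(404,468))]))
E
```

```text
[0.431  0.346  0.1273] [-0.001   0.6889  0.7249 -0.0046] [ 0.43 -0.46 -0.43]
[[131.43391731 305.0721499 ]] [[200.32145314 157.89222872]]
```

View pics/p1.png

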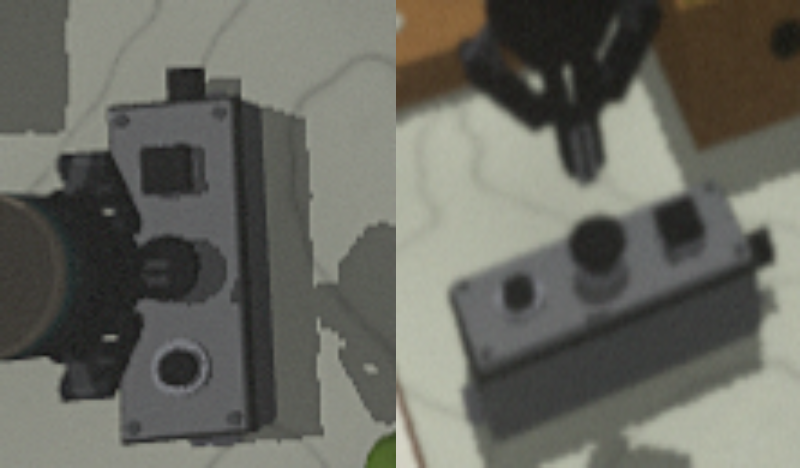

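The tip is seen at side pixel (201,159), and projection puts it at (200,158). It is centred over the stop head, so I press down.

>>> {"op": "send_rows", "data": {
  "increments": [
    {"gripper": 1, "linear": [0.001, 0.001, -0.03], "delta_rot": [0, 0, 0]},
    {"gripper": 1, "linear": [0.001, 0.001, -0.04], "delta_rot": [0, 0, 0]},
    {"gripper": 1, "linear": [0.001, 0.001, -0.045], "delta_rot": [0, 0, 0]},
    {"gripper": 1, "linear": [0.001, 0.001, -0.049], "delta_rot": [0, 0, 0]},
    {"gripper": 1, "linear": [0.001, 0.001, -0.052], "delta_rot": [0, 0, 0]},
    {"gripper": 1, "linear": [0.001, 0.001, -0.052], "delta_rot": [0, 0, 0]},
    {"gripper": 1, "linear": [0.001, 0.001, -0.052], "delta_rot": [0, 0, 0]}
  ]
}}

```text
clock: 3.4
position: [0.4349, 0.3492, 0.0803]
ee_rot: [0.0, 0.689, 0.725, 0.001]
contact_force: [0.2, -1.4, 3.1]
width: 0.0005
gripper_force: 1.7
```

>>> {"op": "send_rows", "data": {
  "increments": [
    {"gripper": 1, "linear": [-0.001, 0.001, -0.003], "delta_rot": [0, 0, 0]},
    {"gripper": 1, "linear": [-0.001, 0.001, -0.005], "delta_rot": [0, 0, 0]},
    {"gripper": 1, "linear": [-0.001, 0.001, -0.006], "delta_rot": [0, 0, 0]},
    {"gripper": 1, "linear": [-0.001, 0.001, -0.006], "delta_rot": [0, 0, 0]}
  ]
}}

```text
clock: 3.8
position: [0.4347, 0.35, 0.0772]
ee_rot: [0.001, 0.689, 0.725, 0.002]
contact_force: [-3.0, -5.9, 24.6]
width: -0.0
gripper_force: 12.0
```

Stop is hard down at z 0.077 with 25 N. I lift and move over the release button.

>>> {"op": "send_rows", "data": {
  "increments": [
    {"gripper": 1, "linear": [0, 0, 0.01], "delta_rot": [0, 0, 0]},
    {"gripper": 1, "linear": [0, 0, 0.03], "delta_rot": [0, 0, 0]},
    {"gripper": 1, "linear": [0, 0, 0.04], "delta_rot": [0, 0, 0]},
    {"gripper": 1, "linear": [0.03, 0.002, 0.04], "delta_rot": [0, 0, 0]},
    {"gripper": 1, "linear": [0.056, 0.003, 0.04], "delta_rot": [0, 0, 0]},
    {"gripper": 1, "linear": [0.056, 0.003, 0.04], "delta_rot": [0, 0, 0]},
    {"gripper": 1, "linear": [0.056, 0.003, 0.03], "delta_rot": [0, 0, 0]},
    {"gripper": 1, "linear": [0.056, 0.003, 0.025], "delta_rot": [0, 0, 0]}
  ]
}}

```text
clock: 4.6
position: [0.4873, 0.3526, 0.0966]
ee_rot: [-0.001, 0.689, 0.725, -0.002]
contact_force: [0.4, -0.6, -1.0]
width: 0.0004
gripper_force: 0.0
```

>>> {"op": "send_rows", "data": {
  "increments": [
    {"gripper": 1, "linear": [0, 0, -0.01], "delta_rot": [0, 0, 0]},
    {"gripper": 1, "linear": [0, 0, -0.018], "delta_rot": [0, 0, 0]},
    {"gripper": 1, "linear": [0, 0, -0.024], "delta_rot": [0, 0, 0]},
    {"gripper": 1, "linear": [0, 0, -0.027], "delta_rot": [0, 0, 0]},
    {"gripper": 1, "linear": [0, 0, -0.03], "delta_rot": [0, 0, 0]},
    {"gripper": 1, "linear": [0, 0, -0.03], "delta_rot": [0, 0, 0]},
    {"gripper": 1, "linear": [0, 0, -0.03], "delta_rot": [0, 0, 0]}
  ]
}}

```text
clock: 5.3
position: [0.4882, 0.3528, 0.0691]
ee_rot: [-0.0, 0.689, 0.725, -0.001]
contact_force: [-3.6, -0.8, 5.4]
width: 0.0001
gripper_force: 3.0
```

>>> {"op": "send_rows", "data": {
  "increments": [
    {"gripper": 1, "linear": [0, 0, -0.002], "delta_rot": [0, 0, 0]},
    {"gripper": 1, "linear": [0, 0, -0.0035], "delta_rot": [0, 0, 0]},
    {"gripper": 1, "linear": [0, 0, -0.0035], "delta_rot": [0, 0, 0]},
    {"gripper": 1, "linear": [0, 0, -0.0035], "delta_rot": [0, 0, 0]}
  ]
}}

```text
clock: 5.7
position: [0.4883, 0.3529, 0.0687]
ee_rot: [-0.0, 0.689, 0.725, 0.0]
contact_force: [-8.0, -4.9, 23.0]
width: 0.0003
gripper_force: 11.4
```

Release is hard down too. I lift, open the gripper and move over the bow.

>>> {"op": "send_rows", "data": {
  "increments": [
    {"gripper": 1, "linear": [0, 0, 0.02], "delta_rot": [0, 0, 0]},
    {"gripper": 1, "linear": [0, 0, 0.05], "delta_rot": [0, 0, 0]},
    {"gripper": -1, "linear": [0, 0, 0.1], "delta_rot": [0, 0, 0]},
    {"gripper": -1, "linear": [0, 0, 0.15], "delta_rot": [0, 0, 0]},
    {"gripper": -1, "linear": [0, 0, 0.2], "delta_rot": [0, 0, 0]},
    {"gripper": -1, "linear": [0, -0.05, 0.2], "delta_rot": [0, 0, 0]},
    {"gripper": -1, "linear": [0, -0.1, 0.2], "delta_rot": [0, 0, 0]},
    {"gripper": -1, "linear": [0, -0.15, 0.2], "delta_rot": [0, 0, 0]}
  ]
}}

```text
clock: 6.5
position: [0.4896, 0.2019, 0.2655]
ee_rot: [0.001, 0.688, 0.725, 0.001]
contact_force: [1.4, -0.8, 0.0]
width: 0.0848
gripper_force: 0.0
```

>>> {"op": "send_rows", "data": {
  "increments": [
    {"gripper": -1, "linear": [0, -0.05, 0], "delta_rot": [0, 0, 0]},
    {"gripper": -1, "linear": [0, -0.1, 0], "delta_rot": [0, 0, 0]},
    {"gripper": -1, "linear": [0, -0.15, 0], "delta_rot": [0, 0, 0]},
    {"gripper": -1, "linear": [0, -0.2, 0], "delta_rot": [0, 0, 0]},
    {"gripper": -1, "linear": [0, -0.24, 0], "delta_rot": [0, 0, 0]},
    {"gripper": -1, "linear": [0, -0.272, 0], "delta_rot": [0, 0, 0]},
    {"gripper": -1, "linear": [0, -0.272, 0], "delta_rot": [0, 0, 0]},
    {"gripper": -1, "linear": [0, -0.272, 0], "delta_rot": [0, 0, 0]}
  ]
}}

```text
clock: 7.3
position: [0.4894, -0.0693, 0.2648]
ee_rot: [0.0, 0.69, 0.724, 0.0]
contact_force: [-0.6, 0.8, -0.4]
width: 0.0853
gripper_force: 0.0
```

```bash
python3 - <<'E'
from h import *
s=get_state();print(s['position'].round(4),s['ee_rot'].round(4),s['contact_force'].round(2),s['width'])
d=grab('top');a=grab('side')
print(proj(a,[s['position'],[.488,-.069,.198]]))
cv2.imwrite('pics/p2.png',np.hstack([cv2.resize(d['pixels'][170:330,250:420],(396,373)),cv2.resize(a['pixels'][180:350,220:390],(404,404))[:373]]))
E
```

```text
[ 0.4894 -0.0693  0.2648] [1.000e-04 6.896e-01 7.242e-01 4.000e-04] [-0.64  0.85 -0.36] 0.08532793242218378
[[281.07669944 235.74603754]
 [281.69348857 260.49612946]]
```

View pics/p2.png

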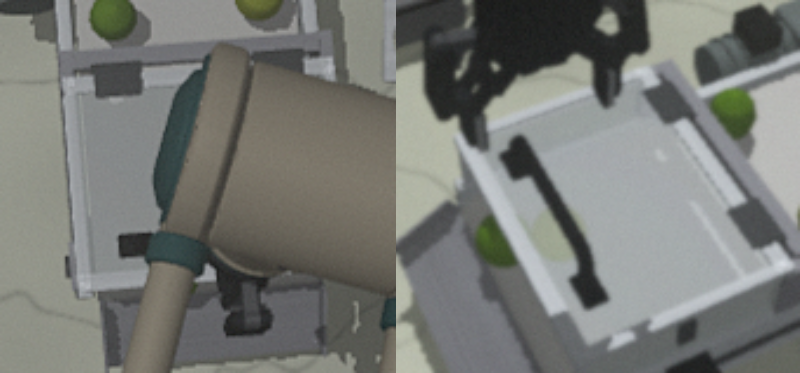

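The top view shows the gripper over the bow, and the side view shows its bar near (287,267). I predicted (282,260), so I'll triangulate the bar line quickly.

```bash
python3 - <<'E'
from h import *
t=cv2.imread('pics/top0.png',0);a=cv2.imread('pics/side0.png',0)
dt=grab('top');da=grab('side')
def sk(g,x0,y0,x1,y1,th,axis):
    m=g[y0:y1,x0:x1]<th;n,l,s,c=cv2.connectedComponentsWithStats(m.astype(np.uint8));i=1+np.argmax(s[1:,4]);m=l==i
    o=[]
    for k in range(m.shape[axis]):
        w=np.where(m.take(k,axis))[0]
        if len(w): o.append((k+(y0,x0)[axis],w.mean()+(x0,y0)[axis],len(w)))
    return np.array(o)
T=sk(t,290,255,395,290,75,1);S=sk(a,255,230,320,312,70,0)
print('T',T[::6].round(1).tolist());print('S',S[::4].round(1).tolist())
for y in(-.055,0,.055):
    P=[.488-.0576*y,-.069+y*.998,.198];print(y,proj(dt,P),proj(da,P))
E
```

```text
T [[301.0, 275.0, 9.0], [307.0, 274.5, 10.0], [313.0, 274.5, 10.0], [319.0, 272.5, 6.0], [325.0, 272.5, 6.0], [331.0, 271.5, 6.0], [337.0, 271.0, 5.0], [343.0, 270.5, 6.0], [349.0, 270.0, 5.0], [355.0, 269.5, 6.0], [361.0, 269.0, 5.0], [367.0, 268.5, 6.0], [373.0, 269.0, 9.0], [379.0, 268.5, 10.0]]
S [[238.0, 271.5, 4.0], [242.0, 271.5, 8.0], [246.0, 271.0, 15.0], [250.0, 273.5, 14.0], [254.0, 276.2, 8.0], [258.0, 282.5, 6.0], [262.0, 284.5, 6.0], [266.0, 287.5, 6.0], [270.0, 289.5, 6.0], [274.0, 292.0, 7.0], [278.0, 294.0, 7.0], [282.0, 296.5, 6.0], [286.0, 298.0, 5.0], [290.0, 299.5, 6.0], [294.0, 299.5, 6.0], [298.0, 299.0, 11.0], [302.0, 301.0, 11.0], [306.0, 302.5, 10.0]]
-0.055 [[371.8037855  269.41562848]] [[294.82120625 283.95148464]]
0 [[342.71234379 271.51138313]] [[281.69348857 260.49612946]]
0.055 [[313.46404534 273.6143605 ]] [[269.58294643 238.8403413 ]]
```

Bar x is within 2 mm of the TCP, so I descend and grip.

>>> {"op": "send_rows", "data": {
  "increments": [
    {"gripper": -1, "linear": [0, 0, -0.03], "delta_rot": [0, 0, 0]},
    {"gripper": -1, "linear": [0, 0, -0.055], "delta_rot": [0, 0, 0]},
    {"gripper": -1, "linear": [0, 0, -0.075], "delta_rot": [0, 0, 0]},
    {"gripper": -1, "linear": [0, 0, -0.084], "delta_rot": [0, 0, 0]},
    {"gripper": -1, "linear": [0, 0, -0.084], "delta_rot": [0, 0, 0]}
  ]
}}

```text
clock: 8.0
position: [0.4886, -0.0679, 0.1798]
ee_rot: [-0.001, 0.688, 0.725, -0.001]
contact_force: [0.3, -0.4, 0.6]
width: 0.0854
gripper_force: 0.0
```

>>> {"op": "send_rows", "data": {
  "increments": [
    {"gripper": 1, "linear": [0, 0, 0], "delta_rot": [0, 0, 0]},
    {"gripper": 1, "linear": [0, 0, 0], "delta_rot": [0, 0, 0]},
    {"gripper": 1, "linear": [0, 0, 0], "delta_rot": [0, 0, 0]},
    {"gripper": 1, "linear": [0, 0, 0], "delta_rot": [0, 0, 0]},
    {"gripper": 1, "linear": [0, 0, 0], "delta_rot": [0, 0, 0]},
    {"gripper": 1, "linear": [0, 0, 0], "delta_rot": [0, 0, 0]}
  ],
  "newtons": 60
}}

```text
clock: 8.6
position: [0.4906, -0.069, 0.1814]
ee_rot: [0.001, 0.689, 0.725, 0.001]
contact_force: [2.1, 1.0, 0.4]
width: 0.0098
gripper_force: 58.4
```

>>> {"op": "send_rows", "data": {
  "increments": [
    {"gripper": 1, "linear": [0.003, 0, 0.0095], "delta_rot": [0, 0, 0]},
    {"gripper": 1, "linear": [0.0073, 0.0004, 0.0192], "delta_rot": [0, 0, 0]},
    {"gripper": 1, "linear": [0.012, 0.0007, 0.0283], "delta_rot": [0, 0, 0]},
    {"gripper": 1, "linear": [0.017, 0.001, 0.0372], "delta_rot": [0, 0, 0]},
    {"gripper": 1, "linear": [0.0228, 0.0013, 0.0458], "delta_rot": [0, 0, 0]},
    {"gripper": 1, "linear": [0.029, 0.0016, 0.0539], "delta_rot": [0, 0, 0]},
    {"gripper": 1, "linear": [0.0358, 0.002, 0.0615], "delta_rot": [0, 0, 0]},
    {"gripper": 1, "linear": [0.043, 0.0024, 0.0688], "delta_rot": [0, 0, 0]}
  ]
}}

```text
clock: 9.4
position: [0.5306, -0.0661, 0.2501]
ee_rot: [-0.002, 0.689, 0.725, -0.001]
contact_force: [-4.4, 1.5, -0.8]
width: 0.0095
gripper_force: 58.4
```

```bash
python3 - <<'E'
from h import *
s=get_state();print(s['position'].round(4),s['contact_force'].round(2),s['moment'].round(2),s['width'])
a=grab('side','s3.png')
cv2.imwrite('pics/p3.png',cv2.resize(a['pixels'][150:370,210:420],(600,600)))
E
```

```text
[ 0.5306 -0.0661  0.2501] [-4.43  1.46 -0.78] [0.19 0.92 0.21] 0.00951142606027971
```

View pics/p3.png

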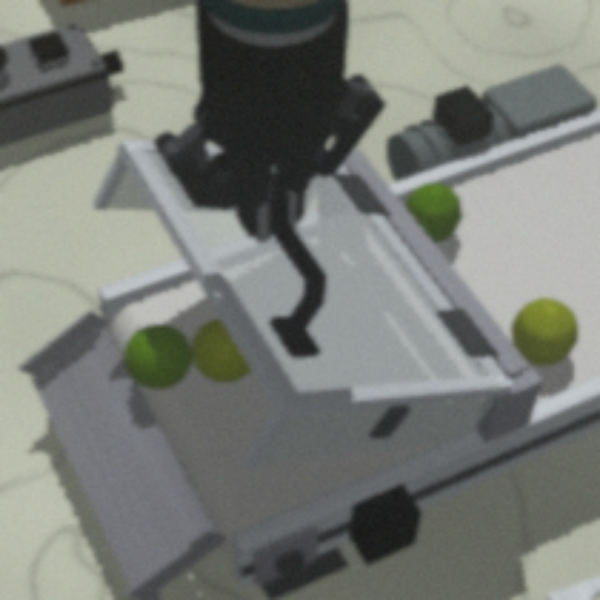

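The guard is at about 30° and firmly held by the bow. I continue to 60°, tilting the tool along by 25° to keep the finger knuckles clear of the plate.

>>> {"op": "send_rows", "data": {
  "increments": [
    {"gripper": 1, "linear": [0.0064, 0.0004, 0.0066], "delta_rot": [-0.004, 0.07, 0]},
    {"gripper": 1, "linear": [0.0133, 0.0008, 0.0132], "delta_rot": [-0.008, 0.14, 0]},
    {"gripper": 1, "linear": [0.0206, 0.0012, 0.019], "delta_rot": [-0.011, 0.2, 0]},
    {"gripper": 1, "linear": [0.0284, 0.0016, 0.0244], "delta_rot": [-0.015, 0.26, 0]},
    {"gripper": 1, "linear": [0.0369, 0.002, 0.0291], "delta_rot": [-0.017, 0.305, 0]},
    {"gripper": 1, "linear": [0.0456, 0.0026, 0.0333], "delta_rot": [-0.02, 0.35, 0]},
    {"gripper": 1, "linear": [0.0545, 0.0031, 0.0368], "delta_rot": [-0.022, 0.393, 0]},
    {"gripper": 1, "linear": [0.0637, 0.0036, 0.0399], "delta_rot": [-0.024, 0.436, 0]}
  ]
}}

```text
clock: 10.25
position: [0.5954, -0.0614, 0.2918]
ee_rot: [-0.15, 0.672, 0.708, -0.158]
contact_force: [-3.1, 3.2, 2.2]
width: 0.0101
gripper_force: 62.8
```

>>> {"op": "send_rows", "data": {
  "increments": [
    {"gripper": 1, "linear": [0, 0, 0], "delta_rot": [0, 0, 0]},
    {"gripper": 1, "linear": [0, 0, 0], "delta_rot": [0, 0, 0]},
    {"gripper": 1, "linear": [0, 0, 0], "delta_rot": [0, 0, 0]}
  ]
}}

```text
clock: 10.55
position: [0.5955, -0.0613, 0.2918]
ee_rot: [-0.149, 0.672, 0.708, -0.157]
contact_force: [-2.8, 4.1, 4.2]
width: 0.0095
gripper_force: 63.0
```

```bash
python3 - <<'E'
from h import *
from scipy.spatial.transform import Rotation as R
s=get_state();q=s['ee_rot'];tz=R.from_quat([*q[1:],q[0]]).as_matrix()[:,2]
g=s['position']-.019*tz;h=np.array([.640,-.060,.152])
dx=(g-h)@[.998,.056,0];dz=g[2]-.152
print(g,tz,np.hypot(dx,dz),163-0+0*dx, np.degrees(np.arctan2(46,150)),180-np.degrees(np.arctan2(dz,dx))-0,s['contact_force'],s['width'])
print('phi',180-np.degrees(np.arctan2(dz,dx))-np.degrees(np.arctan2(46,150)))
a=grab('side','s4.png')
cv2.imwrite('pics/p4.png',cv2.resize(a['pixels'][130:350,210:420],(600,600)))
# ideal corners of free edge for 55,60,65 deg
for f in(54,60,66):
    c,sn=np.cos(np.radians(f)),np.sin(np.radians(f))
    x=-.185*c+.007*sn;z=.185*sn+.007*c
    print(f,[((proj(a,h+np.array([.998*x-.056*y,.056*x+.998*y,z]))[0]-[210,130])*[600/210,600/220]).round() .tolist() for y in(-.116,.116)])
E
```

```text
[ 0.60355693 -0.06093485  0.30904402] [-0.42237825 -0.02125144 -0.90617051] 0.16121235853393173 163.0 17.04903097210982 76.94249327459313 [-2.84475311  4.12836732  4.21896428] 0.009486110868400004
phi 59.893462302483314
54 [[377.0, 358.0], [196.0, 98.0]]
60 [[407.0, 336.0], [220.0, 78.0]]
66 [[439.0, 315.0], [246.0, 61.0]]
```

View pics/p4.png

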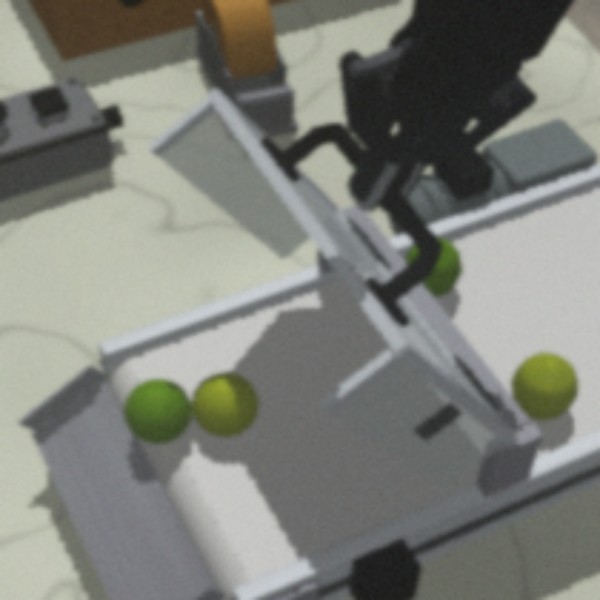

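The guard's free-edge corners appear at about (215,92) and (408,347) in the crop, matching the 60° prediction, and arm kinematics give 59.9°. The bow is held between the pads and the force is small and steady, so I hand it in.

```bash
python3 -c "
from rig import *
print(sign_off())"
```

```text
the job is handed in; nothing more can be done
None
```

I pressed stop and then release fully down and let each go, never touched start, and handed the job in with the guard held by its bow at about 60° (59.9° by arm kinematics, the side view agreeing to within a few degrees).

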